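# Open both leaves of the lens cabinet

## Robot

A 6-joint arm with a two-finger parallel gripper is mounted at the origin on the work surface. World frame = base frame: x ahead of the robot, y to its left, z up, the work surface at z = 0. Lengths are in mm, angles in rad, forces in N, time in s.
With the tool pointing down it reaches from about 375 to 750 mm from the base axis. Payload 9 kg.
Tool frame: the origin (TCP) lies on the centre line of the jaws, within the pads' length; the fingertips stand 22 mm ahead of it and the grasp point (between the pads) lies 3 mm ahead of it; z points along the fingers, y is the direction in which the jaws open and shut (so a half turn about z gives the same grasp; the last joint's range is limited). The gripper opens to 85 mm and grips with 20 to 120 N. Pads are 22 mm wide; open, the fingers measure 114 mm over their backs; the gripper's body (76 mm by 85 mm) begins 54 mm behind the grasp point. The pads swing forward as they close: fully open they stand 13 mm farther back than shut.
Start: joints at [-1.52, 0.104, 0.097, 1.564, 0, 1.353], TCP at [159.353, -578.481, 253.331] pointing down, gripper open.
Joint ranges: [-2.99, 2.99], [-0.84, 1.86], [-1.1, 1.16], [-1.84, 2.11], [-1.51, 1.56], [-3.14, 3.14]. Speed limits (rad/s): [2.22, 2.22, 2.57, 3.14, 3.14, 3.14].

## Interface

Orientations are given as a rotation vector (axis times angle).
In Python, from workcell import arm gives the robot as it stands.
- The arm moves only by the tool arm_command, never from a script. Its argument "increments" is a list of rows, each an object with "slide": the shift along the tool's x, y, z as a fraction of full scale, a list of three; "rotation": the turn, a rotation vector about the tool's x, y, z as a fraction of full scale, a list of three. In form: [{"slide": [x, y, z], "rotation": [ax, ay, az]}, ...]. A call has 1 to 12 rows; each row is the pose to reach, as a shift and turn from the pose commanded when the call began, along the tool's axes at that moment; what a row does not reach only later rows make up. Full scale, the value 1, is 500 mm for a shift and 120 degrees for a turn. A row lasts 1/8 s, in which the tool goes at most 62.5 mm and 10.7 degrees, less where a joint would pass 70% of its speed; a pose out of reach is approached as far as the arm can. A call with a number of a shift or a turn outside -1 to 1 is refused whole. A call with a gripper value outside its range is refused whole. "jaw" is the opening, from 0 (shut) to 1 (fully open), set as the call begins (left out, the last holds). The fingers move at their own pace and stop on an object; "grip_force" is the grip in N (left out, the last holds). Time passes only in rows, so rows that repeat a pose let the fingers close. It gives the time, the measured TCP pose, the force and the opening at its end, in the units of the state.
- arm.state(): the state, without advancing time (a new reading comes with each control period).
- arm.capture(name): name is "scene" or "top" or "wrist"; returns a dict with "frame" (384x512x3 uint8, blue, green, red), "K" (3x3 intrinsics, pixels), "extrinsics" (4x4, takes a point from camera to world coordinates). Camera axes: x right, y up, looking along -z (the intrinsics and any distortion apply to the point x, -y, -z); pixel columns grow to the right and rows downward; lengths in mm; the calibration is good to about 2 mm. A picture is of the moment at which its call begins. There is no depth.
- arm.sign_off(): hands the job in, once; it reports no verdict.
The state is a dict: "t": time; "qpos": joint angles; "joint_velocities": joint speeds; "effort": joint torques, N m; "ee_pos": TCP position; "tool_rot": TCP orientation; "ft_force": force on the tool from outside, world axes, zero at the start; "torque": the same for the moment, N m; "opening": finger opening in mm.
Only numpy, scipy, OpenCV 4.12 (cv2) and the standard library are available. Lean on these libraries where they do the work, as an engineer would, in place of code of your own. Each camera call takes 0.05 s, during which the arm holds its last target. There are 200 camera calls.

## Task

Open the lens cabinet right up so that its full-width shelf can be slid out. First press the lever handle down, and swing that leaf wide open (about square to the cabinet front, or further) while the other leaf stays shut; then draw the slide bolt of the overlapped leaf down clear of its keeper and swing that leaf wide open as well. Leave both leaves standing open, and do not push or knock over the other things on the desk.

Things in the scene. Friction and masses are not known exactly. Their poses are not given: they have to be found in the camera images.
- cabinet: Desktop lens cabinet, 344 mm wide, 248 high, dark steel base and 8 mm roof, glass sides, two aluminium-framed glass leaves on the front. Fixed. Origin: centre of the underside, 116 mm behind the front faces of the shut leaves, 100 before the back. +x points to its back (front faces -x, roughly to the robot), +y to the left of one facing the doors, z up. Roof's front edge is flush with the leaves.
- main_leaf (a joint): Swing of the left leaf (171 wide, 216 high, 16 mm thick, 0.8 kg), which has the lever handle, rad: 0 shut, grows as its free edge (at the cabinet's middle) comes out to the front and round to the left; to 1.85. Friction about 0.06 N m, stays where left. A strip on its free edge laps 16 mm over the front of the right leaf, so the right leaf cannot open before this one.
- main_hinge (a point): Point on the left leaf's vertical hinge axis, at the height of the lever's spindle (218 mm). In the cabinet's frame it lies at x -100, y +172 mm.
- lever_handle (a joint): Turn of the lever, rad: 0 level (latched, held by a spring), grows as its end is pressed down, to 0.7. Its cam sits behind the roof's inner rail and clears it from about 0.35: press to about 0.5 and keep it down until the leaf is some 0.2 rad open; then it may rise. Springs back when let go; takes 0.1 to 0.3 N m (2 to 5 N at lever_grip).
- lever_pivot (a point): Point on the lever's spindle axis (normal to the leaf) in the bar's middle plane: 62 mm in front of the leaf's face, 218 mm above the desk, 30 mm left of the cabinet's middle when shut. Swings with the leaf.
- lever_grip (a point): Middle of the steel lever bar, 50 mm from lever_pivot towards the hinge (left). Bar at rest: level, parallel to the leaf, 108 mm long (9 mm right to 99 mm left of the pivot), 16 high, 12 thick across the leaf's normal, 56 mm free behind it. Can be pinched from above, one finger before and one behind the bar.
- second_leaf (a joint): Swing of the right, overlapped leaf (same size and mass, no lever), rad: 0 shut, grows as its free edge comes out to the front and round to the right; to 1.85. Light friction, stays where left. Held by the other leaf's strip and by its own slide bolt.
- second_hinge (a point): Point on the right leaf's vertical hinge axis, 221 mm above the desk. In the cabinet's frame it lies at x -100, y -172 mm.
- slide_bolt (a joint): Travel of the bolt on the front of the right leaf, m: 0 to 0.004 at the start (up, its rod in the keeper on the roof's front edge), grows downward to 0.022 (fully drawn). The rod leaves the keeper at about 0.012. Takes about 4 N, stays where left. The keeper stands 21 mm out from the leaf's face, above the knob.
- bolt_knob (a point): Point on the axis of the bolt's round dark knob: 16 mm thick, axis normal to the leaf, from 9 to 57 mm out from the leaf's face; this point 42 mm out, 138 mm from the right hinge axis (34 mm right of the middle when shut), 222 mm above the desk with the bolt at 0. Can be pinched from above by fingers closing parallel to the leaf, to draw the bolt and then pull the leaf.
- lens: Bystander: black aluminium camera lens standing on the desk to the left of the cabinet, 68 mm across, 72 mm high. Origin at the centre of its underside.
- gimbal_plate: Bystander: grey plastic plate 100 x 120 x 6 mm with a round twist socket 66 mm across, 20 mm high, to the right of the cabinet. Origin at the centre of its underside.
- wrench_holder: Bystander: steel block 45 x 100 x 30 mm with hex wrenches standing in it to 104 mm high, in front and to the right of the cabinet's right side. Origin at the centre of its underside.
- controller_case: Bystander: flat flight controller case 100 x 70 x 30 mm lying on the desk in front of the cabinet, clear of the leaves' swing. Origin at the centre of its underside.

How it is judged:
By the outcome, as a careful person would: the job done as asked, in the order asked, and still so for the second after the job is handed in, with the robot touching nothing.
It also fails if it takes over 51 s, if anything falls off the work surface, if the arm or the gripper's body presses on something with over 40 N, if the wrist force passes 120 N, or if a joint passes its speed limit or range.

## Working session

There is one attempt and no reset: what is moved stays moved. The work goes in short steps, Python scripts to look and compute and a tool call to move; the robot and the scene stay as the last step left them, time stands still between calls to the robot, and variables do not carry over. Pictures are saved under pics/ and viewed, about 8 in all and at most 12, crops included, and the job is handed in when it is done.

Besides the shell and the picture viewer there is one more tool, called as name([rows], argument=value, ...), one row to a line, values as JSON. arm_command: Moves the arm, as the interface text tells. Shift numbers are shares of 500 mm and turn numbers shares of 120 degrees, none past 1 either way. Its arguments: {"type":"object","properties":{"increments":{"type":"array"},"jaw":{"type":"number"},"grip_force":{"type":"number"}},"required":["increments"]}

```bash
mkdir -p pics; ls; python3 - <<'E'
from workcell import arm
import cv2,numpy as np,pickle
d={}
for n in("scene","top"):
    c=arm.capture(n); d[n]=c; cv2.imwrite(f"pics/{n}0.png",c["frame"])
    print(n,np.round(c["K"],1).tolist(),np.round(c["extrinsics"],3).tolist(),[k for k in c])
pickle.dump(d,open("d0.pkl","wb"))
s=arm.state();print(s)
E
```

```text
pics
scene [[372.3, 0.0, 251.8], [0.0, 372.3, 187.0], [0.0, 0.0, 1.0]] [[0.018, -0.775, 0.632, 1320.774], [1.0, 0.011, -0.014, -42.182], [0.004, 0.632, 0.775, 1047.693], [0.0, 0.0, 0.0, 1.0]] ['frame', 'K', 'extrinsics']
top [[413.7, 0.0, 251.5], [0.0, 413.7, 189.6], [0.0, 0.0, 1.0]] [[-0.007, 0.996, -0.09, 475.999], [-1.0, -0.007, 0.008, -9.708], [0.007, 0.09, 0.996, 1241.709], [0.0, 0.0, 0.0, 1.0]] ['frame', 'K', 'extrinsics']
{'t': 0.1, 'qpos': array([-1.51970898e+00,  1.04602554e-01,  9.65483529e-02,  1.56388279e+00,
       -1.82444900e-05,  1.35312021e+00]), 'joint_velocities': array([ 0.00024054,  0.00024805,  0.00205048,  0.00060431,  0.0005088 ,
       -0.00014353]), 'effort': array([ 5.55014529e-03, -5.58209431e+01,  5.04718173e+01,  1.32529633e-02,
       -3.22592796e-04,  5.80830786e-06]), 'ee_pos': array([ 159.32779501, -578.18433845,  252.62246941]), 'tool_rot': array([-3.11214120e+00, -4.20750693e-01, -1.20467373e-04]), 'ft_force': array([-0.25793799,  0.46835025,  0.15223954]), 'torque': array([0.02861286, 0.05242513, 0.04069644]), 'opening': 85.4411791375497}
```

View pics/scene0.png

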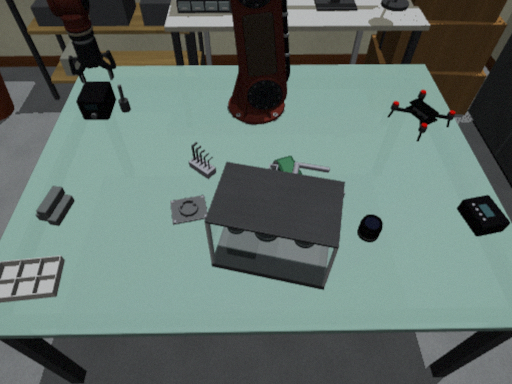

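View pics/top0.png

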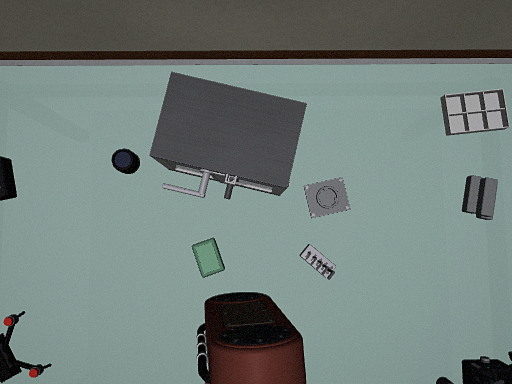

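The top view (2 views so far) shows the roof with corners near (172,72), (306,102), (283,194) and (150,155). The lever bar runs from about (163,186) to (205,194), and the bolt knob is near (229,190). The green case is at (208,257), the wrench holder at (318,261), the plate at (327,197) and the lens at (125,161).

```bash
cat > h.py <<'E'
import numpy as np,cv2,pickle
from scipy.spatial.transform import Rotation as R
def ray(c,uv):
    K=c["K"];T=c["extrinsics"];d=np.linalg.inv(K)@[uv[0],uv[1],1]
    return T[:3,3],T[:3,:3]@(d*[1,-1,-1])
def onz(c,uv,z):
    o,d=ray(c,uv);return o+d*(z-o[2])/d[2]
def proj(c,p):
    T=c["extrinsics"];q=T[:3,:3].T@(np.asarray(p,float)-T[:3,3])*[1,-1,-1];q=c["K"]@q;return q[:2]/q[2]
E
python3 - <<'E'
from h import *
d=pickle.load(open("d0.pkl","rb"));c=d["top"];f=c["frame"].astype(int)
sat=f.max(2)-f.min(2);v=f.max(2)
m=((sat<14)&(v<95)).astype(np.uint8); m[:65]=0;m[210:]=0;m[:,:140]=0;m[:,315:]=0
m=cv2.morphologyEx(m,cv2.MORPH_OPEN,np.ones((7,7)))
cs,_=cv2.findContours(m,0,2);k=max(cs,key=cv2.contourArea)
h=cv2.approxPolyDP(cv2.convexHull(k),5,True)[:,0];print(h.tolist())
for p in h: print(p,np.round(onz(c,p,248),1))
r=cv2.minAreaRect(k);print(r)
for p in cv2.boxPoints(r): print(p,np.round(onz(c,p,248),1))
for n,uv,z in[("barL",(163,186),218),("barR",(207,195),218),("knobtip",(228,198),222),("case",(208,257),30),("holder",(318,261),30),("plate",(327,197),6),("lens",(125,161),72)]:print(n,np.round(onz(c,uv,z),0))
cr=cv2.resize(c["frame"][60:290,110:360],None,fx=3,fy=3,interpolation=2)[:, :750][:600]
cv2.imwrite("pics/c.png",cr[:600])
E
```

```text
[[171, 73], [304, 103], [288, 184], [280, 194], [168, 169], [151, 155]]
[171  73] [856.8 179.4 248. ]
[304 103] [ 779.2 -148.2  248. ]
[288 184] [ 579.1 -105.7  248. ]
[280 194] [555. -86. 248.]
[168 169] [617.5 184.2 248. ]
[151 155] [652.1 225.8 248. ]
((227.01622009277344, 133.63119506835938), (141.83502197265625, 95.94316101074219), 13.270645141601562)
[146.98051 164.04259] [630.  235.2 248. ]
[169.00438  70.66142] [862.8 184.4 248. ]
[307.05194 103.2198 ] [ 778.6 -155.7  248. ]
[285.02808 196.60097] [548.6 -98.1 248. ]
barL [579. 202. 218.]
barR [556.  93. 218.]
knobtip [548.  41. 222.]
case [391. 108.  30.]
holder [ 377. -210.   30.]
plate [ 564. -245.    6.]
lens [666. 341.  72.]
```

View pics/c.png

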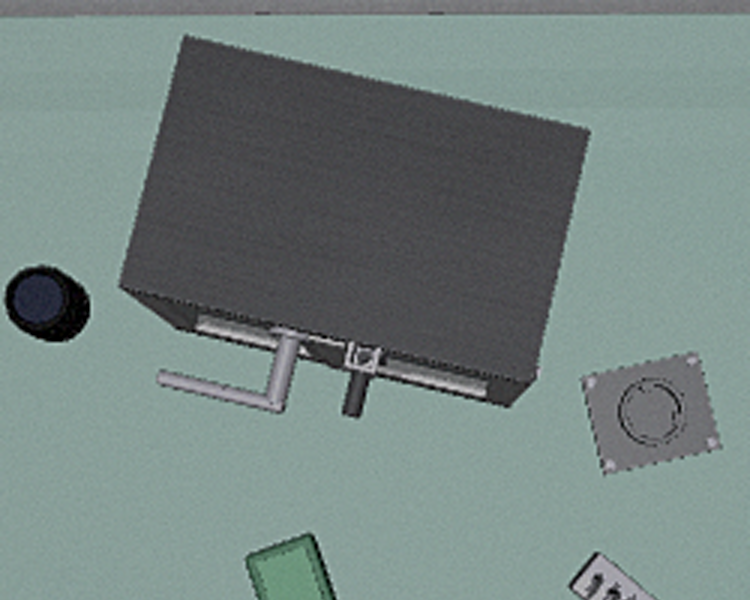

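```bash
cat >> h.py <<'E'
def pose(): 
    from workcell import arm
    s=arm.state();return s["ee_pos"],R.from_rotvec(s["tool_rot"]),s
def rows(wps,p0,R0):
    """wps: (x,y,z,yaw_turn_rad from R0 about world z)-> slide, rotation about tool z"""
    for x,y,z,a in wps:
        s=R0.inv().apply(np.array([x,y,z])-p0)/500
        print('{"slide":[%.4f,%.4f,%.4f],"rotation":[0,0,%.4f]}'%(*s,-a/np.radians(120)))
E
python3 - <<'E'
from h import *
from scipy.optimize import least_squares
d=pickle.load(open("d0.pkl","rb"));c=d["top"];s=d["scene"]
uv=np.array([(185,36),(590,130),(538,374),(121,287)])/3+[110,60]-.3
W=np.array([onz(c,p,248)[:2] for p in uv])
C=np.array([(100,172),(100,-172),(-116,-172),(-116,172)])
f=lambda q:((C@np.array([[np.cos(q[2]),np.sin(q[2])],[-np.sin(q[2]),np.cos(q[2])]])+q[:2])-W).ravel()
r=least_squares(f,[700,40,-.24]);print(r.x,r.fun.reshape(-1,2).round(1))
np.save("cab.npy",r.x);x,y,a=r.x
T=lambda p:np.array([x+p[0]*np.cos(a)-p[1]*np.sin(a),y+p[0]*np.sin(a)+p[1]*np.cos(a),p[2]])
for n,p in dict(barend=(-178,129,218),pivot=(-178,30,218),grip=(-178,80,218),knobtip=(-173,-34,222),h1=(-100,172,218),h2=(-100,-172,218)).items():
    print(n,T(p).round(1),proj(c,T(p)).round(1),((proj(c,T(p))-[110,60])*3).round(0))
for th in(1.6,1.75):
  cs,sn=np.cos(th),np.sin(th)
  g=np.array([-78,-92]);g=[-100+cs*g[0]+sn*g[1],172-sn*g[0]+cs*g[1],218]
  k=np.array([-58,138]);k=[-100+cs*k[0]-sn*k[1],-172+sn*k[0]+cs*k[1],222]
  for q in(g,k):print(th,T(q).round(0),np.hypot(*T(q)[:2]).round(0))
# scene check of roof corners
for p in C: print(proj(s,T((*p,248))).round(1))
p0,R0,st=pose()
print(R0.as_matrix().round(3))
E
```

```text
[ 7.24955359e+02  3.43081878e+01 -2.27021313e-01] [[ 1.   0.9]
 [ 4.6 -1.8]
 [-5.   1. ]
 [-0.5 -0.1]]
barend [580.6 200.1 218. ] [163.8 185.5] [161. 377.]
pivot [558.3 103.6 218. ] [202.6 194.2] [278. 403.]
grip [569.5 152.3 218. ] [183.  189.8] [219. 389.]
knobtip [548.7  40.1 222. ] [228.2 197.7] [355. 413.]
h1 [666.2 224.4 218. ] [154.4 151.5] [133. 274.]
h2 [ 588.8 -110.8  218. ] [288.8 181.4] [537. 364.]
1.6 [597. 323. 218.] 679.0
1.6 [ 442. -141.  222.] 464.0
1.75 [613. 332. 218.] 697.0
1.75 [ 448. -162.  222.] 477.0
[337.5 246.9]
[202.7 222.2]
[224.1 162.1]
[342.5 181.1]
[[ 0.964  0.266 -0.   ]
 [ 0.266 -0.964  0.001]
 [ 0.    -0.001 -1.   ]]
```

arm_command([
  {"slide": [0.02,-0.02,-0.05],"rotation": [0,0,-0.08]},
  {"slide": [0.06,-0.055,-0.1],"rotation": [0,0,-0.16]},
  {"slide": [0.12,-0.11,-0.15],"rotation": [0,0,-0.24]},
  {"slide": [0.18,-0.165,-0.154],"rotation": [0,0,-0.32]},
  {"slide": [0.24,-0.22,-0.154],"rotation": [0,0,-0.4]},
  {"slide": [0.3,-0.275,-0.154],"rotation": [0,0,-0.48]},
  {"slide": [0.36,-0.33,-0.154],"rotation": [0,0,-0.56]},
  {"slide": [0.42,-0.385,-0.154],"rotation": [0,0,-0.64]},
  {"slide": [0.48,-0.44,-0.154],"rotation": [0,0,-0.72]},
  {"slide": [0.53,-0.48,-0.154],"rotation": [0,0,-0.8]},
  {"slide": [0.58,-0.52,-0.154],"rotation": [0,0,-0.88]},
  {"slide": [0.611,-0.554,-0.154],"rotation": [0,0,-0.955]},
], jaw=0.6)

```text
t: 1.6
ee_pos: [380.9, -229.1, 330.0]
tool_rot: [-1.319, -2.851, -0.0]
ft_force: [0.4, -0.2, -0.3]
opening: 51.2
```

```bash
python3 - <<'E'
from h import *
p0,R0,st=pose();print(p0.round(1),st["qpos"].round(3),R0.as_matrix().round(3).tolist())
t=4.217-2.0
rows([(380+k*(569.5-380)/12,-230+k*382.3/12,330,k*t/12) for k in (4,8,12)],p0,R0)
E
```

```text
[ 380.9 -229.1  330. ] [-0.837 -0.333 -0.169  1.736  0.     0.029] [[-0.647, 0.762, -0.0], [0.762, 0.647, 0.0], [0.0, 0.0, -1.0]]
{"slide":[0.1122,0.2588,0.0001],"rotation":[0,0,-0.3528]}
{"slide":[0.2246,0.5201,0.0001],"rotation":[0,0,-0.7057]}
{"slide":[0.3370,0.7814,0.0002],"rotation":[0,0,-1.0585]}
```

arm_command(increments="[{\"slide\": [0.028, 0.065, 0], \"rotation\": [0, 0, -0.08]}, {\"slide\": [0.056, 0.13, 0], \"rotation\": [0, 0, -0.16]}, {\"slide\": [0.084, 0.195, 0], \"rotation\": [0, 0, -0.24]}, {\"slide\": [0.112, 0.26, 0], \"rotation\": [0, 0, -0.32]}, {\"slide\": [0.14, 0.325, 0], \"rotation\": [0, 0, -0.4]}, {\"slide\": [0.168, 0.39, 0], \"rotation\": [0, 0, -0.48]}, {\"slide\": [0.196, 0.455, 0], \"rotation\": [0, 0, -0.56]}, {\"slide\": [0.224, 0.52, 0], \"rotation\": [0, 0, -0.64]}, {\"slide\": [0.252, 0.585, 0], \"rotation\": [0, 0, -0.72]}, {\"slide\": [0.28, 0.65, 0], \"rotation\": [0, 0, -0.8]}, {\"slide\": [0.309, 0.716, 0], \"rotation\": [0, 0, -0.88]}, {\"slide\": [0.337, 0.781, 0], \"rotation\": [0, 0, -0.965]}, {\"slide\": [0.337, 0.781, 0], \"rotation\": [0, 0, -1.0]}][0:12]")

```text
arm_command: Invalid argument: increments='[{"slide": [0.028, 0.065, 0], "rotation": [0, 0, -0.08]}, {"slide": [0.056, 0.13, 0], "rotation": [0, 0, -0.16]}, {"slide": [0.084, 0.195, 0], "rotation": [0, 0, -0.24]}, {"slide": [0.112, 0.26, 0], ...(740 chars total, truncated) is not valid JSON
```

arm_command([
  {"slide": [0.028,0.065,0],"rotation": [0,0,-0.08]},
  {"slide": [0.056,0.13,0],"rotation": [0,0,-0.16]},
  {"slide": [0.084,0.195,0],"rotation": [0,0,-0.24]},
  {"slide": [0.112,0.26,0],"rotation": [0,0,-0.32]},
  {"slide": [0.14,0.325,0],"rotation": [0,0,-0.4]},
  {"slide": [0.168,0.39,0],"rotation": [0,0,-0.48]},
  {"slide": [0.196,0.455,0],"rotation": [0,0,-0.56]},
  {"slide": [0.224,0.52,0],"rotation": [0,0,-0.64]},
  {"slide": [0.252,0.585,0],"rotation": [0,0,-0.72]},
  {"slide": [0.28,0.65,0],"rotation": [0,0,-0.8]},
  {"slide": [0.309,0.716,0],"rotation": [0,0,-0.88]},
  {"slide": [0.337,0.781,0],"rotation": [0,0,-0.96]},
])

```text
t: 3.1
ee_pos: [571.4, 151.0, 329.8]
tool_rot: [1.7, -2.641, -0.0]
ft_force: [0.2, -0.6, -0.3]
opening: 51.2
```

```bash
python3 - <<'E'
from h import *
from workcell import arm
p0,R0,st=pose();print(p0.round(1),st["qpos"].round(3),R0.as_matrix().round(3).tolist())
c=arm.capture("wrist");cv2.imwrite("pics/w1.png",c["frame"]);pickle.dump(c,open("w1.pkl","wb"))
x,y,a=np.load("cab.npy")
T=lambda p:np.array([x+p[0]*np.cos(a)-p[1]*np.sin(a),y+p[0]*np.sin(a)+p[1]*np.cos(a),p[2]])
for p in [(-178,129,226),(-178,21,226),(-178,80,226),(-173,-34,222)]:print(p,proj(c,T(p)).round(1))
print(c["extrinsics"].round(2).tolist())
rx=R0.as_matrix()[:,0];print("psi",np.degrees(np.arctan2(rx[1],rx[0])),"target",np.degrees(a)-90)
E
```

```text
[571.4 151.  329.8] [ 0.037  0.111  0.245  1.705 -0.    -1.106] [[-0.414, -0.91, -0.001], [-0.91, 0.414, -0.0], [0.0, 0.0, -1.0]]
(-178, 129, 226) [264.7 259. ]
(-178, 21, 226) [234.9 117.7]
(-178, 80, 226) [252.2 199.6]
(-173, -34, 222) [209.1  31.9]
[[-0.91, -0.4, -0.12, 540.49], [0.41, -0.87, -0.27, 81.53], [0.0, -0.3, 0.95, 451.2], [0.0, 0.0, 0.0, 1.0]]
psi -114.47433110054388 target -103.00736311450736
```

View pics/w1.png

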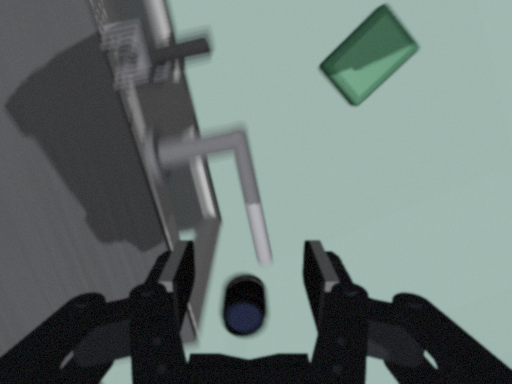

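The wrist view (4th) shows the lever bar from its corner at (240,135) to its end at (265,262). The prediction for the end was (265,259). The knob tip is at (208,46). So the lever pose agrees to a few mm, and I'll square up and descend.

arm_command([
  {"slide": [0,0,0],"rotation": [0,0,-0.05]},
  {"slide": [0,0,0.04],"rotation": [0,0,-0.0956]},
  {"slide": [0,0,0.09],"rotation": [0,0,-0.0956]},
  {"slide": [0,0,0.13],"rotation": [0,0,-0.0956]},
  {"slide": [0,0,0.16],"rotation": [0,0,-0.0956]},
  {"slide": [0,0,0.16],"rotation": [0,0,-0.0956]},
  {"slide": [0,0,0.16],"rotation": [0,0,-0.0956]},
])

```text
t: 4.03
ee_pos: [571.4, 149.8, 251.1]
tool_rot: [-1.948, 2.464, -0.001]
ft_force: [-0.1, -0.6, -0.7]
opening: 51.4
```

```bash
python3 - <<'E'
from h import *
from workcell import arm
p0,R0,st=pose();print(p0.round(1),R0.as_matrix().round(3).tolist(),st["ft_force"])
c=arm.capture("wrist");cv2.imwrite("pics/w2.png",c["frame"]);pickle.dump(c,open("w2.pkl","wb"))
x,y,a=np.load("cab.npy")
T=lambda p:np.array([x+p[0]*np.cos(a)-p[1]*np.sin(a),y+p[0]*np.sin(a)+p[1]*np.cos(a),p[2]])
for p in [(-178,129,226),(-178,21,226),(-178,80,226),(-173,-34,222)]:print(p,proj(c,T(p)).round(1))
rows([(569.5,152.3,221,0)],p0,R0)
E
```

```text
[571.4 149.8 251.1] [[-0.231, -0.973, 0.001], [-0.973, 0.231, -0.0], [-0.0, -0.001, -1.0]] [-0.14978534 -0.64222882 -0.74977901]
(-178, 129, 226) [254.4 335.5]
(-178, 21, 226) [254.3 134. ]
(-178, 80, 226) [254.4 253.9]
(-173, -34, 222) [241.6  -4.5]
{"slide":[-0.0040,0.0049,0.0601],"rotation":[0,0,0.0000]}
```

View pics/w2.png

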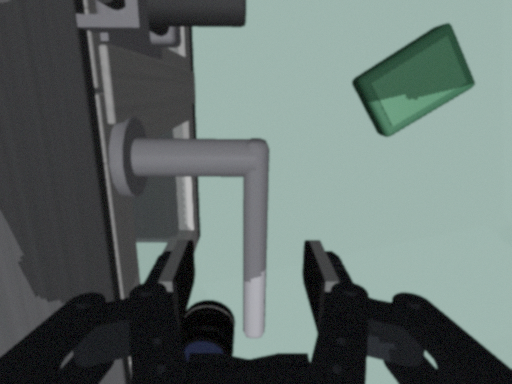

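The 5th view shows the bar upright at column 254, between the fingers and as predicted. Next I descend, then pinch.

arm_command([
  {"slide": [-0.002,0.004,0.03],"rotation": [0,0,0]},
  {"slide": [-0.004,0.004,0.06],"rotation": [0,0,0]},
  {"slide": [-0.004,0.004,0.06],"rotation": [0,0,0]},
])

```text
t: 4.45
ee_pos: [568.6, 152.3, 218.1]
tool_rot: [1.947, -2.462, -0.003]
ft_force: [-0.3, -0.9, 0.5]
opening: 51.3
```

arm_command([
  {"slide": [0,0,0],"rotation": [0,0,0]},
  {"slide": [0,0,0],"rotation": [0,0,0]},
  {"slide": [0,0,0],"rotation": [0,0,0]},
  {"slide": [0,0,0],"rotation": [0,0,0]},
  {"slide": [0,0,0],"rotation": [0,0,0]},
], jaw=0, grip_force=40)

```text
t: 5.08
ee_pos: [569.0, 152.4, 220.8]
tool_rot: [1.948, -2.464, -0.001]
ft_force: [-5.9, 1.6, 2.7]
opening: 11.6
```

arm_command([
  {"slide": [0.001,0,0.014],"rotation": [0,0,0]},
  {"slide": [0.004,0,0.028],"rotation": [0,0,0]},
  {"slide": [0.008,0,0.04],"rotation": [0,0,0]},
  {"slide": [0.013,0,0.052],"rotation": [0,0,0]},
  {"slide": [0.013,0,0.052],"rotation": [0,0,0]},
])

```text
t: 5.7
ee_pos: [567.7, 146.9, 196.3]
tool_rot: [-1.948, 2.462, 0.001]
ft_force: [-9.2, 6.3, 12.1]
opening: 11.5
```

```bash
python3 - <<'E'
from h import *
p0,R0,st=pose();print(p0.round(1),R0.as_matrix().round(3).tolist(),st["ft_force"].round(1),st["torque"].round(2),st["opening"])
x,y,a=np.load("cab.npy")
h=np.array([x-100*np.cos(a)-172*np.sin(a),y-100*np.sin(a)+172*np.cos(a),0])
v=p0-h;print("v",v)
pts=[]
for th in np.r_[.05,.1,.15,.2,.26,.33,.4,.48,.56,.64,.72,.8]: pts.append((*(h+R.from_rotvec([0,0,-th]).apply(v)),-th))
rows(pts,p0,R0)
E
```

```text
[567.7 146.9 196.3] [[-0.23, -0.973, 0.001], [-0.973, 0.23, 0.002], [-0.002, -0.0, -1.0]] [-9.2  6.3 12.1] [ 0.65  1.7  -0.31] 11.473083294527735
v [-98.56564164 -77.5440635  196.294023  ]
{"slide":[-0.0081,0.0096,0.0000],"rotation":[0,0,0.0239]}
{"slide":[-0.0166,0.0188,0.0000],"rotation":[0,0,0.0477]}
{"slide":[-0.0255,0.0276,0.0000],"rotation":[0,0,0.0716]}
{"slide":[-0.0349,0.0359,0.0000],"rotation":[0,0,0.0955]}
{"slide":[-0.0467,0.0452,0.0001],"rotation":[0,0,0.1241]}
{"slide":[-0.0612,0.0552,0.0001],"rotation":[0,0,0.1576]}
{"slide":[-0.0763,0.0641,0.0001],"rotation":[0,0,0.1910]}
{"slide":[-0.0943,0.0730,0.0001],"rotation":[0,0,0.2292]}
{"slide":[-0.1129,0.0804,0.0002],"rotation":[0,0,0.2674]}
{"slide":[-0.1321,0.0863,0.0002],"rotation":[0,0,0.3056]}
{"slide":[-0.1517,0.0906,0.0002],"rotation":[0,0,0.3438]}
{"slide":[-0.1716,0.0934,0.0003],"rotation":[0,0,0.3820]}
```

arm_command([
  {"slide": [-0.004,0.005,0],"rotation": [0,0,0.012]},
  {"slide": [-0.008,0.0096,0],"rotation": [0,0,0.024]},
  {"slide": [-0.0166,0.0188,0],"rotation": [0,0,0.048]},
  {"slide": [-0.0255,0.0276,0],"rotation": [0,0,0.072]},
  {"slide": [-0.0349,0.0359,0],"rotation": [0,0,0.0955]},
])

```text
t: 6.32
ee_pos: [554.7, 167.1, 196.4]
tool_rot: [-1.691, 2.647, -0.002]
ft_force: [-5.9, -0.9, 12.3]
opening: 11.1
```

```bash
python3 - <<'E'
from h import *
from workcell import arm
p0,R0,st=pose();print(p0.round(1),R0.as_matrix().round(3).tolist(),st["ft_force"].round(1),st["torque"].round(2),st["opening"])
c=arm.capture("top");w=arm.capture("wrist")
a=cv2.resize(c["frame"][100:260,110:310],None,fx=2.4,fy=2.4)
cv2.imwrite("pics/t3.png",np.hstack([a,cv2.resize(w["frame"],(320,384))[:a.shape[0]]]) if a.shape[0]==384 else a)
E
```

```text
[554.7 167.1 196.4] [[-0.42, -0.907, 0.002], [-0.907, 0.42, -0.001], [-0.0, -0.002, -1.0]] [-5.9 -0.9 12.3] [-0.36  1.27  0.32] 11.122754948823909
```

View pics/t3.png

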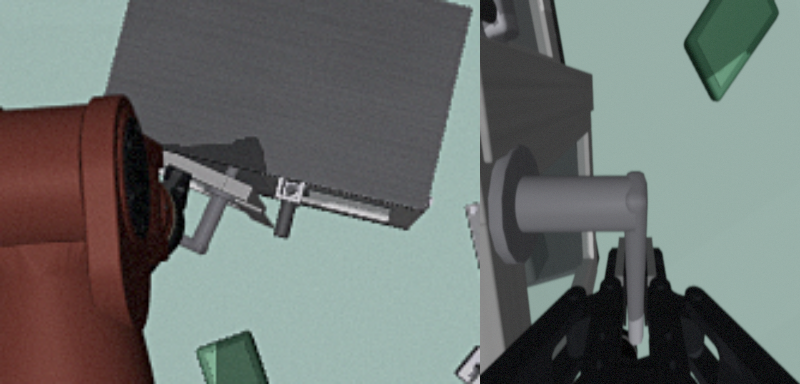

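The 6th view shows the left leaf coming open at about 0.2 rad, with the grip held. I'll carry on along the arc.

```bash
python3 - <<'E'
from h import *
p0,R0,st=pose()
x,y,a=np.load("cab.npy")
h=np.array([x-100*np.cos(a)-172*np.sin(a),y-100*np.sin(a)+172*np.cos(a),0]);v=p0-h
rows([(*(h+R.from_rotvec([0,0,-t]).apply(v)+[0,0,z]),-t) for t,z in zip(np.arange(1,13)*.125,[0]*12)],p0,R0)
E
```

```text
{"slide":[-0.0209,0.0234,-0.0000],"rotation":[0,0,0.0597]}
{"slide":[-0.0445,0.0440,-0.0001],"rotation":[0,0,0.1194]}
{"slide":[-0.0705,0.0615,-0.0001],"rotation":[0,0,0.1790]}
{"slide":[-0.0984,0.0756,-0.0001],"rotation":[0,0,0.2387]}
{"slide":[-0.1279,0.0861,-0.0001],"rotation":[0,0,0.2984]}
{"slide":[-0.1585,0.0929,-0.0001],"rotation":[0,0,0.3581]}
{"slide":[-0.1897,0.0958,-0.0001],"rotation":[0,0,0.4178]}
{"slide":[-0.2210,0.0948,-0.0001],"rotation":[0,0,0.4775]}
{"slide":[-0.2520,0.0899,-0.0001],"rotation":[0,0,0.5371]}
{"slide":[-0.2821,0.0811,-0.0000],"rotation":[0,0,0.5968]}
{"slide":[-0.3108,0.0687,-0.0000],"rotation":[0,0,0.6565]}
{"slide":[-0.3378,0.0528,0.0000],"rotation":[0,0,0.7162]}
```

arm_command([
  {"slide": [-0.0209,0.0234,0],"rotation": [0,0,0.06]},
  {"slide": [-0.0445,0.044,0],"rotation": [0,0,0.119]},
  {"slide": [-0.0705,0.0615,0],"rotation": [0,0,0.179]},
  {"slide": [-0.0984,0.0756,0],"rotation": [0,0,0.239]},
  {"slide": [-0.1279,0.0861,0],"rotation": [0,0,0.298]},
  {"slide": [-0.1585,0.0929,0],"rotation": [0,0,0.358]},
  {"slide": [-0.1897,0.0958,0],"rotation": [0,0,0.418]},
  {"slide": [-0.221,0.0948,0],"rotation": [0,0,0.4775]},
  {"slide": [-0.252,0.09,0],"rotation": [0,0,0.537]},
  {"slide": [-0.282,0.081,0],"rotation": [0,0,0.597]},
  {"slide": [-0.311,0.0687,0],"rotation": [0,0,0.6565]},
  {"slide": [-0.338,0.053,0],"rotation": [0,0,0.716]},
])

```text
t: 7.92
ee_pos: [600.8, 334.7, 196.6]
tool_rot: [-0.567, -3.09, -0.008]
ft_force: [-7.5, 8.7, 11.4]
opening: 11.4
```

arm_command([
  {"slide": [0,0,-0.02],"rotation": [0,0,0]},
  {"slide": [0,0,-0.04],"rotation": [0,0,0]},
  {"slide": [0,0,-0.04],"rotation": [0,0,0]},
])

```text
t: 8.3
ee_pos: [602.0, 331.8, 215.3]
tool_rot: [0.563, 3.089, 0.002]
ft_force: [3.1, 4.0, -3.2]
opening: 11.0
```

arm_command([
  {"slide": [0,0,0],"rotation": [0,0,0]},
  {"slide": [0,0,0],"rotation": [0,0,0]},
  {"slide": [0,0,0],"rotation": [0,0,0]},
  {"slide": [0,0,-0.03],"rotation": [0,0,0]},
  {"slide": [0,0,-0.08],"rotation": [0,0,0]},
  {"slide": [0,0,-0.13],"rotation": [0,0,0]},
  {"slide": [0,0,-0.18],"rotation": [0,0,0]},
  {"slide": [0,0,-0.22],"rotation": [0,0,0]},
], jaw=0.5)

```text
t: 9.3
ee_pos: [601.6, 331.5, 326.8]
tool_rot: [0.564, 3.089, 0.001]
ft_force: [1.2, 0.8, -0.4]
opening: 42.9
```

```bash
python3 - <<'E'
from h import *
from workcell import arm
p0,R0,st=pose();print(p0.round(1),R0.as_matrix().round(3).tolist(),st["ft_force"].round(1),st["qpos"].round(2))
x,y,a=np.load("cab.npy")
T=lambda p:np.array([x+p[0]*np.cos(a)-p[1]*np.sin(a),y+p[0]*np.sin(a)+p[1]*np.cos(a),p[2]])
rx=R0.as_matrix()[:,0]
d=(a+np.pi)-np.arctan2(rx[1],rx[0]);d=(d+np.pi)%(2*np.pi)-np.pi
k=T((-116-46,-34,330));print("knob",k,"turn",d)
rows([(*k,d)],p0,R0)
E
```

```text
[601.6 331.5 326.8] [[-0.935, 0.354, 0.002], [0.354, 0.935, 0.0], [-0.002, 0.001, -1.0]] [ 1.2  0.8 -0.4] [ 0.31  0.43  0.61  1.75 -0.    0.68]
knob [559.4594998   37.64294439 330.        ] turn 0.13445026686500006
{"slide":[-0.1290,-0.5796,-0.0068],"rotation":[0,0,-0.0642]}
```

arm_command([
  {"slide": [-0.02,-0.1,-0.006],"rotation": [0,0,-0.01]},
  {"slide": [-0.045,-0.2,-0.006],"rotation": [0,0,-0.02]},
  {"slide": [-0.067,-0.3,-0.006],"rotation": [0,0,-0.03]},
  {"slide": [-0.09,-0.4,-0.006],"rotation": [0,0,-0.045]},
  {"slide": [-0.11,-0.5,-0.006],"rotation": [0,0,-0.055]},
  {"slide": [-0.129,-0.58,-0.006],"rotation": [0,0,-0.064]},
  {"slide": [-0.129,-0.58,0.05],"rotation": [0,0,-0.064]},
  {"slide": [-0.129,-0.58,0.08],"rotation": [0,0,-0.064]},
  {"slide": [-0.129,-0.58,0.08],"rotation": [0,0,-0.064]},
  {"slide": [-0.129,-0.58,0.08],"rotation": [0,0,-0.064]},
])

```text
t: 10.55
ee_pos: [559.5, 37.9, 285.3]
tool_rot: [0.355, 3.12, -0.0]
ft_force: [-0.2, 0.1, 0.3]
opening: 43.0
```

```bash
python3 - <<'E'
from h import *
from workcell import arm
p0,R0,st=pose();print(p0.round(1),R0.as_matrix().round(3).tolist())
c=arm.capture("wrist");t=arm.capture("top");pickle.dump((c,t),open("w4.pkl","wb"))
x,y,a=np.load("cab.npy")
T=lambda p:np.array([x+p[0]*np.cos(a)-p[1]*np.sin(a),y+p[0]*np.sin(a)+p[1]*np.cos(a),p[2]])
for p in [(-173,-34,222),(-158,-34,230),(-125,-34,222),(-116,-172,248)]:print(p,proj(c,T(p)).round(1))
f=p0+R0.apply([0,0,3]);print("grasp line at z222",proj(c,[p0[0],p0[1],222]).round(1))
im=np.vstack([cv2.resize(c["frame"],(640,480))]);cv2.imwrite("pics/w4.png",np.hstack([c["frame"],cv2.resize(t["frame"][80:272,110:238],(256,384))]))
E
```

```text
[559.5  37.9 285.3] [[-0.974, 0.225, 0.001], [0.225, 0.974, -0.0], [-0.001, -0.0, -1.0]]
(-173, -34, 222) [247.8 202.5]
(-158, -34, 230) [247.8 231.3]
(-125, -34, 222) [247.9 273.6]
(-116, -172, 248) [  5.7 312. ]
grasp line at z222 [248.3 219.7]
```

View pics/w4.png

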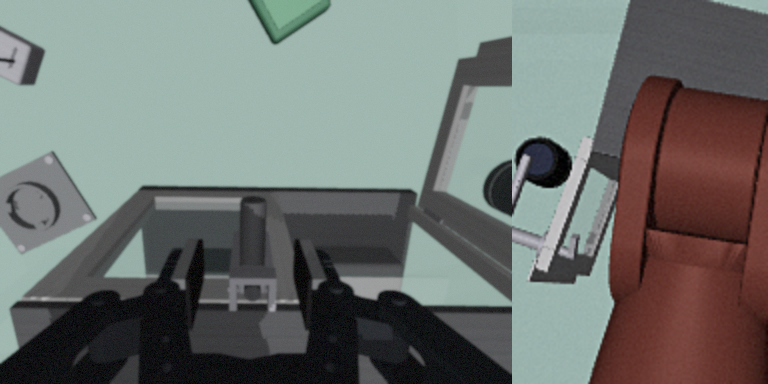

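The 7th view shows the knob at column 253, with its tip at row 200, between the fingers. The main leaf stands open. The knob sits about 2 mm left of the prediction, so I'll correct for that, descend and pinch.

arm_command([
  {"slide": [0,0.004,0.04],"rotation": [0,0,0]},
  {"slide": [0,0.004,0.08],"rotation": [0,0,0]},
  {"slide": [0,0.004,0.112],"rotation": [0,0,0]},
  {"slide": [0,0.004,0.112],"rotation": [0,0,0]},
])

```text
t: 11.15
ee_pos: [559.3, 39.6, 227.4]
tool_rot: [-0.356, -3.12, -0.0]
ft_force: [-1.1, -0.1, 0.6]
opening: 42.9
```

arm_command([
  {"slide": [0,0,0],"rotation": [0,0,0]},
  {"slide": [0,0,0],"rotation": [0,0,0]},
  {"slide": [0,0,0],"rotation": [0,0,0]},
  {"slide": [0,0,0],"rotation": [0,0,0]},
  {"slide": [0,0,0],"rotation": [0,0,0]},
], jaw=0, grip_force=40)

```text
t: 11.78
ee_pos: [560.1, 40.1, 229.3]
tool_rot: [0.355, 3.12, 0.002]
ft_force: [-1.6, 4.5, 4.0]
opening: 14.5
```

arm_command([
  {"slide": [0,0,0.012],"rotation": [0,0,0]},
  {"slide": [0,0,0.024],"rotation": [0,0,0]},
  {"slide": [0,0,0.036],"rotation": [0,0,0]},
  {"slide": [0,0,0.036],"rotation": [0,0,0]},
], grip_force=60)

```text
t: 12.28
ee_pos: [559.9, 40.1, 210.8]
tool_rot: [0.356, 3.121, 0.002]
ft_force: [-0.2, 5.4, -1.1]
opening: 13.5
```

```bash
python3 - <<'E'
from h import *
from workcell import arm
p0,R0,st=pose();print(p0.round(1),st["ft_force"].round(1),st["torque"].round(2),st["opening"])
c=arm.capture("wrist");cv2.imwrite("pics/w5.png",cv2.resize(c["frame"][180:340,160:350],None,fx=3,fy=3))
x,y,a=np.load("cab.npy")
h=np.array([x-100*np.cos(a)+172*np.sin(a),y-100*np.sin(a)-172*np.cos(a),0]);v=p0-h
rows([(*(h+R.from_rotvec([0,0,t]).apply(v)),t) for t in [.03,.06,.1,.15]],p0,R0)
E
```

```text
[559.9  40.1 210.8] [-0.2  5.4 -1.1] [ 1.02  0.17 -0.06] 13.52564128298166
{"slide":[0.0084,-0.0039,-0.0000],"rotation":[0,0,-0.0143]}
{"slide":[0.0166,-0.0080,-0.0000],"rotation":[0,0,-0.0286]}
{"slide":[0.0274,-0.0138,-0.0000],"rotation":[0,0,-0.0477]}
{"slide":[0.0406,-0.0217,-0.0000],"rotation":[0,0,-0.0716]}
```

View pics/w5.png

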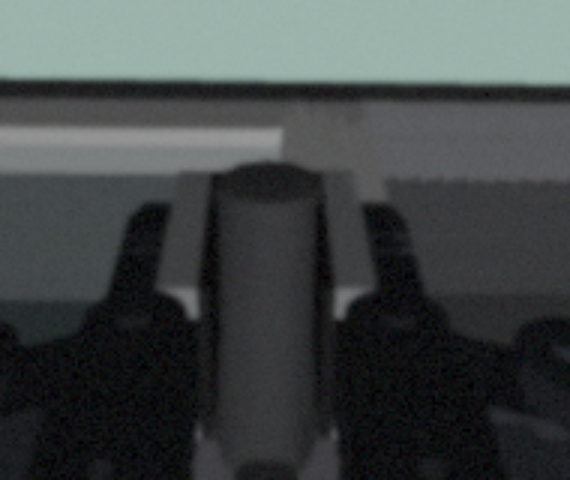

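The 8th view shows the knob held between the pads. Its tip spans about columns 218 to 318 in the crop, with its top near row 162, so full-image columns 232.7 to 266 and row about 234. Now to check whether the bolt really went down with the pads.

```bash
python3 - <<'E'
from h import *
from workcell import arm
c=arm.capture("wrist");x,y,a=np.load("cab.npy")
T=lambda p:np.array([x+p[0]*np.cos(a)-p[1]*np.sin(a),y+p[0]*np.sin(a)+p[1]*np.cos(a),p[2]])
for z in(222,218,204,201): print(z,[proj(c,T(p)).round(1).tolist() for p in[(-173,-40,z),(-173,-24,z),(-173,-32,z+8)]])
E
```

```text
222 [[226.0, 268.4], [268.4, 268.4], [247.2, 280.2]]
218 [[226.7, 263.0], [267.8, 263.0], [247.2, 274.1]]
204 [[228.7, 246.6], [265.9, 246.5], [247.3, 255.6]]
201 [[229.1, 243.4], [265.6, 243.4], [247.3, 252.1]]
```

The tip row (about 240) and its width (33 px) match the drawn position (z about 201), so the bolt is down. Next I swing the right leaf a little.

arm_command([
  {"slide": [0.0042,-0.002,0],"rotation": [0,0,-0.007]},
  {"slide": [0.0084,-0.004,0],"rotation": [0,0,-0.0143]},
  {"slide": [0.0166,-0.008,0],"rotation": [0,0,-0.0286]},
  {"slide": [0.0274,-0.0138,0],"rotation": [0,0,-0.0477]},
  {"slide": [0.0406,-0.0217,0],"rotation": [0,0,-0.0716]},
])

```text
t: 13.0
ee_pos: [537.3, 34.3, 210.7]
tool_rot: [0.118, 3.139, 0.003]
ft_force: [-1.1, 7.0, 1.2]
opening: 13.9
```

```bash
python3 - <<'E'
from h import *
p0,R0,st=pose();print(p0.round(1),st["ft_force"].round(1),st["torque"].round(2),st["opening"])
x,y,a=np.load("cab.npy")
h=np.array([x-100*np.cos(a)+172*np.sin(a),y-100*np.sin(a)-172*np.cos(a),0]);v=p0-h
rows([(*(h+R.from_rotvec([0,0,t]).apply(v)),t) for t in np.arange(1,13)*.128],p0,R0)
E
```

```text
[537.3  34.3 210.7] [-1.1  7.   1.2] [ 1.2   0.2  -0.02] 13.943153518315933
{"slide":[0.0349,-0.0182,-0.0000],"rotation":[0,0,-0.0611]}
{"slide":[0.0672,-0.0407,-0.0001],"rotation":[0,0,-0.1222]}
{"slide":[0.0964,-0.0671,-0.0001],"rotation":[0,0,-0.1833]}
{"slide":[0.1220,-0.0971,-0.0002],"rotation":[0,0,-0.2445]}
{"slide":[0.1435,-0.1300,-0.0002],"rotation":[0,0,-0.3056]}
{"slide":[0.1607,-0.1655,-0.0003],"rotation":[0,0,-0.3667]}
{"slide":[0.1732,-0.2028,-0.0004],"rotation":[0,0,-0.4278]}
{"slide":[0.1808,-0.2414,-0.0004],"rotation":[0,0,-0.4889]}
{"slide":[0.1834,-0.2807,-0.0005],"rotation":[0,0,-0.5500]}
{"slide":[0.1810,-0.3200,-0.0006],"rotation":[0,0,-0.6112]}
{"slide":[0.1736,-0.3587,-0.0006],"rotation":[0,0,-0.6723]}
{"slide":[0.1613,-0.3961,-0.0007],"rotation":[0,0,-0.7334]}
```

arm_command([
  {"slide": [0.035,-0.018,0],"rotation": [0,0,-0.061]},
  {"slide": [0.067,-0.041,0],"rotation": [0,0,-0.122]},
  {"slide": [0.0964,-0.067,0],"rotation": [0,0,-0.183]},
  {"slide": [0.122,-0.097,0],"rotation": [0,0,-0.2445]},
  {"slide": [0.1435,-0.13,0],"rotation": [0,0,-0.3056]},
  {"slide": [0.1607,-0.1655,0],"rotation": [0,0,-0.367]},
  {"slide": [0.1732,-0.203,0],"rotation": [0,0,-0.428]},
  {"slide": [0.181,-0.2414,0],"rotation": [0,0,-0.489]},
  {"slide": [0.1834,-0.281,0],"rotation": [0,0,-0.55]},
  {"slide": [0.181,-0.32,0],"rotation": [0,0,-0.611]},
  {"slide": [0.1736,-0.3587,0],"rotation": [0,0,-0.672]},
  {"slide": [0.1613,-0.396,0],"rotation": [0,0,-0.733]},
])

```text
t: 14.5
ee_pos: [442.8, -157.7, 210.8]
tool_rot: [-2.097, 2.335, -0.001]
ft_force: [10.5, 9.2, -1.9]
opening: 13.7
```

```bash
python3 - <<'E'
from h import *
from workcell import arm
p0,R0,st=pose();print(p0.round(1),st["ft_force"].round(1),st["opening"],st["qpos"].round(2))
t=arm.capture("top");s=arm.capture("scene")
cv2.imwrite("pics/t6.png",np.hstack([cv2.resize(t["frame"][60:290,100:360],(400,354)),cv2.resize(s["frame"][100:300,140:400],(400,354))]))
E
```

```text
[ 442.8 -157.7  210.8] [10.5  9.2 -1.9] 13.723388545616421 [-0.62 -0.31 -0.36  1.51  0.   -2.09]
```

View pics/t6.png

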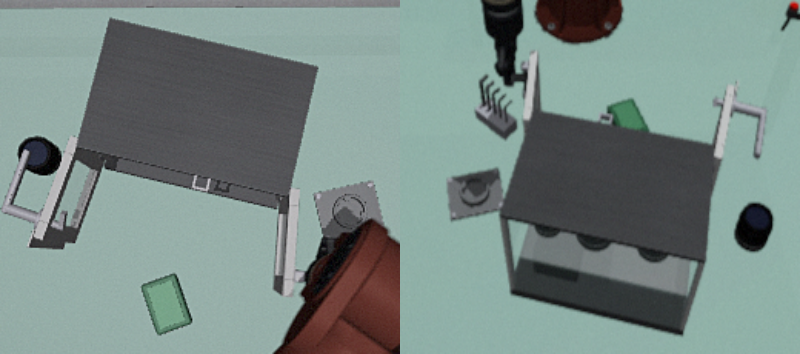

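The 9th view shows both leaves standing open at about 90–100° and the bystanders where they were. Now release and rise.

arm_command([
  {"slide": [0,0,0],"rotation": [0,0,0]},
  {"slide": [0,0,0],"rotation": [0,0,0]},
  {"slide": [0,0,0],"rotation": [0,0,0]},
  {"slide": [0,0,-0.03],"rotation": [0,0,0]},
  {"slide": [0,0,-0.08],"rotation": [0,0,0]},
  {"slide": [0,0,-0.13],"rotation": [0,0,0]},
  {"slide": [0,0,-0.18],"rotation": [0,0,0]},
  {"slide": [0,0,-0.25],"rotation": [0,0,0]},
], jaw=0.5)

```text
t: 15.6
ee_pos: [441.6, -157.6, 336.8]
tool_rot: [2.092, -2.343, 0.0]
ft_force: [-0.9, -0.2, -0.5]
opening: 42.6
```

```bash
python3 - <<'E'
from h import *
p0,R0,st=pose();print(p0.round(1),st["ft_force"].round(1))
rows([(250,-430,345,0)],p0,R0)
E
```

```text
[ 441.6 -157.6  336.8] [-0.9 -0.2 -0.5]
{"slide":[0.5846,0.3193,-0.0162],"rotation":[0,0,0.0000]}
```

arm_command([
  {"slide": [0.1,0.053,-0.016],"rotation": [0,0,0]},
  {"slide": [0.2,0.106,-0.016],"rotation": [0,0,0]},
  {"slide": [0.3,0.16,-0.016],"rotation": [0,0,0]},
  {"slide": [0.4,0.213,-0.016],"rotation": [0,0,0]},
  {"slide": [0.5,0.27,-0.016],"rotation": [0,0,0]},
  {"slide": [0.58,0.32,-0.016],"rotation": [0,0,0]},
  {"slide": [0.58,0.32,-0.016],"rotation": [0,0,0]},
  {"slide": [0.58,0.32,-0.016],"rotation": [0,0,0]},
])

```text
t: 16.6
ee_pos: [250.2, -427.7, 344.1]
tool_rot: [2.092, -2.344, 0.001]
ft_force: [-0.3, -0.2, -0.0]
opening: 42.8
```

```bash
python3 - <<'E'
from h import *
from workcell import arm
t=arm.capture("top");d=pickle.load(open("d0.pkl","rb"))["top"]
cv2.imwrite("pics/t7.png",np.hstack([cv2.resize(f[60:290,100:360],(400,354)) for f in(d["frame"],t["frame"])]))
print(arm.state()["ee_pos"])
E
```

```text
[ 250.58756263 -427.38260759  344.08668724]
```

View pics/t7.png

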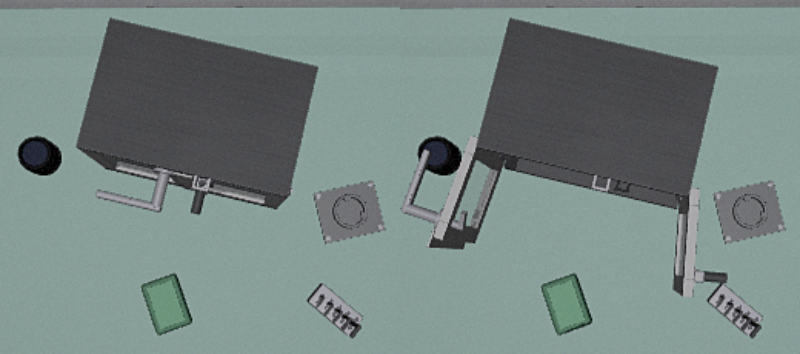

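The 10th view, before and after, shows both leaves open past square and all four bystanders at the same pixels. The arm is clear.

```bash
python3 -c "
from workcell import arm
print(arm.sign_off())"
```

```text
the job is handed in; nothing more can be done
None
```

Both leaves of the lens cabinet are standing open past square. I handed the job in about 16.7 s into the 51 s allowed.

- **Left leaf:** I pinched the lever, pressed it about 24 mm down (roughly 0.5 rad), and swung the leaf to about 1.7 rad while the right leaf stayed shut. I then let the lever rise and released it.
- **Right leaf:** I pinched the bolt knob, drew it about 18 mm down, swung the leaf to about 1.7 rad, released it and backed away.

**Last checks:** the final top view shows both leaves open. The lens, plate, wrench holder and case look unmoved next to the first picture. The wrist force read about 0 with the arm clear, and the highest reading between moves was about 15 N. The leaf angles come from the tool's path rather than a separate measurement.

**Disagreements:** the wrist camera placed the knob 2–3 mm left of the prediction from the top view, and I corrected for that before gripping. The two right-hand roof corners fitted only to about 5 mm. Neither affected the result.

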